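Slide a blank along the rail into the drill jig

ROBOT

A 6-joint arm with a two-finger parallel gripper is mounted at the origin on the work surface. World frame = base frame: x ahead of the robot, y to its left, z up, the work surface at z = 0. Lengths are in m, angles in rad, forces in N, time in s.
With the tool pointing down it reaches from about 0.375 to 0.975 m from the base axis. Payload 3.8 kg.
Tool frame: the origin (TCP) lies midway between the tips of the shut fingers; the grasp point (between the pads) lies 19 mm behind it (bot.grip_point_offset is the z of the grasp point in the tool frame, in m); z points along the fingers, y is the line along which they close (so a half turn about z gives the same grasp; the last joint's range is limited). The gripper opens to 85 mm and grips with 20 to 120 N. Pads are 22 mm wide; open, the fingers measure 114 mm over their backs; the gripper's body (76 mm by 85 mm) begins 54 mm behind the grasp point. The pads swing forward as they close: fully open they stand 13 mm farther back than shut.
Start: joints at [1.169, 0.264, 1.604, -0, 1.274, -0.037], TCP at [0.241, 0.631, 0.231] pointing down, gripper open.
Joint ranges: [-2.63, 2.63], [-0.94, 2.18], [0.31, 2.57], [-1.31, 4.45], [0, 2.66], [-2.55, 2.55]. Speed limits (rad/s): [2.57, 2.57, 3.14, 3.14, 3.14, 3.14].

INTERFACE

Orientations are given as a rotation vector (axis times angle).
In Python, from workcell import sensors, optics, order, bot gives the robot as it stands.
- The arm moves only by the tool play_rows, never from a script. Its argument "commands" is a list of rows, each a list of 6 numbers: the shift along the tool's x, y, z in cm, then the turn, a rotation vector about the tool's x, y, z in rad. In form: [[dx, dy, dz, wx, wy, wz], ...]. A call has 1 to 5 rows; each row shifts and turns the commanded pose from where the row before left it, along the tool's axes as they then stand; what a row does not reach is not made up. A row lasts 1/12 s, in which the tool goes at most 41.7 mm and 7.16 degrees, less where a joint would pass 70% of its speed; a pose out of reach is approached as far as the arm can. A call with a gripper value outside its range is refused whole. "grip" is the closure, from 0 (fully open) to 1 (shut), set as the call begins (left out, the last holds). The fingers move at their own pace and stop on an object; "force" is the grip in N (left out, the last holds). Time passes only in rows, so rows that do not move let the fingers close. It gives the time, the measured TCP pose, the force, the opening and the grip force at its end, in the units of the state.
- sensors.read_state(): the state, without advancing time (a new reading comes with each control period).
- optics.read_camera(name): name is "scene" or "top" or "wrist"; returns the picture (384x512x3 uint8, red, green, blue); there is no depth.
- optics.camera_info(name): a dict with "mtx" (3x3 intrinsics, pixels), "R" (3x3) and "t" (3): a world point X has camera coordinates R X + t. Camera axes: x right, y down, z forward; pixel columns grow to the right and rows downward; lengths in m; the calibration is good to about 2 mm. A picture is of the moment at which its call begins: read the wrist's pose just before it. camera_info takes no time and is no camera call; for the wrist camera it gives the pose at the moment of the call.
- order.finish_job(): hands the job in; it is judged then, once.
The state is a dict: "time": time; "q": joint angles; "joint_vel": joint speeds; "joint_torque": joint torques, N m; "tool_pos": TCP position; "tcp_rot": TCP orientation; "wrist_force": force on the tool from outside, world axes, zero at the start; "torque": the same for the moment, N m; "width": opening from 0.0 (shut) to 1.0 (fully open); "grip_force": force on a finger pad.
Only numpy, scipy, OpenCV 4.12 (cv2) and the standard library are available. Lean on these libraries where they do the work, as an engineer would, in place of code of your own. Each camera call takes 0.05 s, during which the arm holds its last target. There are 200 camera calls.

TASK

Load the small flat aluminium blank into the drill jig by pushing it with the fingertips: first push it flat against the jig's rail while it is still clear of the drill plate, then slide it along the rail, keeping it against the rail, in under the drill plate until its end meets the end stop. Leave it seated in the corner, flush against both the rail and the stop. The blank must stay down on the jig's plate all the time (never pick it up), and the tools lying around are to be left alone.

Things in the scene. Friction and masses are not known exactly. Their poses are not given: they have to be found in the camera images.
- blank: The work: a loose plain aluminium block, 40 mm wide (its x), 70 mm long (its y), 12 mm thick, 0.14 to 0.28 kg. Origin at the centre of its underside, z up. It starts flat on the jig's base plate towards the jig's -y end, a little off the rail and up to 0.4 rad askew to it, length roughly along the rail. Symmetrical: the end already nearer the stop leads.
- jig: The drill jig, a fixed steel fixture screwed to the bench. Flat base plate 140 mm (x) by 280 mm (y), 12 mm thick; origin at the centre of its underside, at bench height, z up. Jig y runs along the rail to the end stop, jig x squarely into the rail. Nothing stands on the plate on the open (-x) side or at the -y end. Highest point (the bush) 45 mm above the bench.
- jig_corner (a point): The corner of the pocket, at the base plate's top (12 mm above the bench): where the planes of the rail's and the stop's working faces meet, at jig x = +44, y = +100 mm. Same axes as the jig: x into the rail, y along the rail into the stop, z up. A fully seated blank's origin is 20 mm before it in x and 35 mm before it in y.
- jig_rail (a point): Middle of the rail's working face, at the base plate's top; same axes as the jig. The rail is a straight fixed steel bar, 17 mm high above the plate, 22 mm thick, 265 mm long, its working face at jig x = +44 mm, from jig y = -140 to +125 mm.
- jig_stop (a point): Middle of the end stop's working face, at the base plate's top; same axes as the jig. The stop is a fixed block 17 mm high above the plate, its working face at jig y = +100 mm, 25 mm thick, from jig x = -30 to +38 mm (6 mm relief gap to the rail).
- drill_plate (a point): Centre of the drill plate's underside, 17 mm above the base plate (5 mm above the blank); same axes as the jig. Fixed plate over the corner, 10 mm thick, jig x = +14 to +66, y = +62 to +125 mm, with a drill bush 6 mm proud on top. Of a seated blank the trailing 32 mm and a 10 mm strip along the open side stay uncovered, so fingers can press on that end and side.
- slip_bush: Bystander: a spare steel drill bush standing on the bench beyond the jig's stop end, 24 mm across the head, 26 mm high; origin at the centre of its foot.
- square: Bystander: an engineer's square lying on the bench beyond the rail; steel stock 18 x 75 x 16 mm with a 110 mm blade; origin under the middle of the stock.
- hammer: Bystander: a hammer 300 mm long lying on the bench to the robot's right; origin under its middle.
- hacksaw: Bystander: a hacksaw about 430 mm long lying on the bench to the robot's left; origin near the blade's middle, at bench height.
Not all that is in view belongs to the job. There is more than one size of the blank; the one meant has the size given above.

How it is judged:
By the outcome, as a careful person would: the job done as asked, in the order asked, and still so for the second after the job is handed in, with the robot touching nothing.
It also fails if it takes over 54 s, if anything falls off the work surface, if the arm or the gripper's body presses on something with over 40 N, if the wrist force passes 120 N, or if a joint passes its speed limit or range.

## Working session

There is one attempt and no reset: what is moved stays moved. The work goes in short steps, Python scripts to look and compute and a tool call to move; the robot and the scene stay as the last step left them, time stands still between calls to the robot, and variables do not carry over. Pictures are saved under pics/ and viewed, at most 10 in all, crops included, and the job is handed in when it is done.

Besides the shell and the picture viewer there is one more tool, called after ">>>" in YAML: its name, and indented under it one key for each argument. play_rows: Moves the arm, as the interface text tells. Its arguments: {"type":"object","properties":{"commands":{"type":"array","items":{"type":"array","items":{"type":"number"}}},"grip":{"type":"number"},"force":{"type":"number"}},"required":["commands"]}

```bash
ls; mkdir -p pics
python3 - <<'E'
from workcell import sensors, optics, bot
import cv2
for n in ("top","scene"):
    im=optics.read_camera(n); cv2.imwrite(f"pics/{n}0.png",im[:,:,::-1])
    i=optics.camera_info(n); print(n,i)
s=sensors.read_state(); print(s)
E
```

```text
pics
top {'mtx': array([[412.22182517,   0.        , 250.9226052 ],
       [  0.        , 412.22182517, 197.63015165],
       [  0.        ,   0.        ,   1.        ]]), 'R': array([[ 0.02633348, -0.99960478,  0.00984019],
       [-0.98172765, -0.02771579, -0.18826218],
       [ 0.1884605 , -0.00470278, -0.98206951]]), 't': array([-0.0182144 ,  0.60995148,  1.31353056])}
scene {'mtx': array([[453.67309762,   0.        , 253.31298862],
       [  0.        , 453.67309762, 189.77326515],
       [  0.        ,   0.        ,   1.        ]]), 'R': array([[ 1.34735884e-02,  9.99798210e-01,  1.48997163e-02],
       [ 7.45888732e-01, -1.25560756e-04, -6.66070555e-01],
       [-6.65934278e-01,  2.00878910e-02, -7.45739911e-01]]), 't': array([-1.51917950e-03, -3.90594422e-01,  1.82172924e+00])}
{'time': 0.1, 'q': array([ 1.16907420e+00,  2.64685139e-01,  1.60524693e+00,  7.67354020e-06,
        1.27371274e+00, -3.69230003e-02]), 'joint_vel': array([ 0.00098322, -0.00201045, -0.00233206,  0.00056184, -0.00082345,
        0.00013478]), 'joint_torque': array([-3.09671104e-04, -5.16703606e+01, -3.68589628e+01, -7.86924079e-05,
        6.33269374e-03,  1.63772079e-06]), 'tool_pos': array([0.2405665 , 0.62996117, 0.23007647]), 'tcp_rot': array([-0.56977394, -3.08902931,  0.00314334]), 'wrist_force': array([-0.75251757,  0.5296745 ,  0.11081551]), 'torque': array([-0.0039842 , -0.02644835,  0.0094964 ]), 'grip_force': 0.0, 'width': 1.0006932448137125}
```

View pics/top0.png

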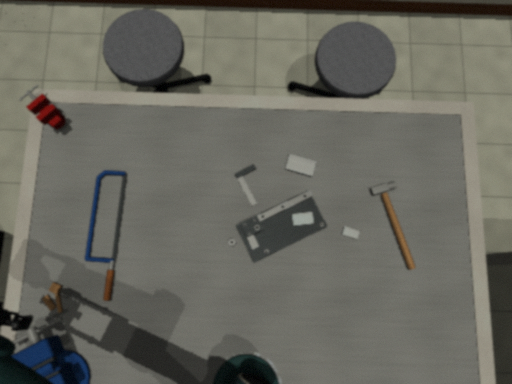

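View pics/scene0.png

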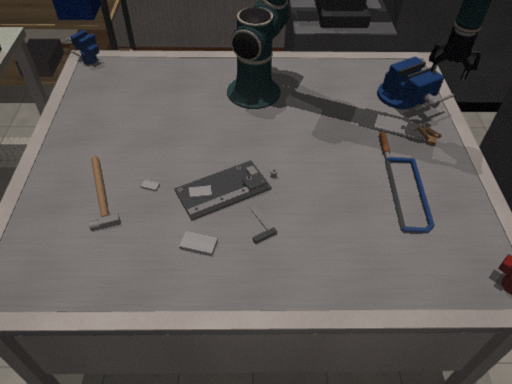

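The views show three light plates: on the jig at top (302,218), a larger one at (300,165) and a smaller one at (351,232), both on the bench. The one lying on the jig fits the description. I'll confirm it by size in an enlarged crop.

```bash
cat > h.py <<'E'
import numpy as np, cv2
from workcell import sensors, optics, bot
def cast(info,uv,z):
    uv=np.atleast_2d(np.asarray(uv,float)); K,R,t=info["mtx"],info["R"],info["t"]
    d=(R.T@np.linalg.inv(K)@np.c_[uv,np.ones(len(uv))].T).T; c=-R.T@t
    return c+d*((z-c[2])/d[:,2])[:,None]
def proj(info,X):
    p=(info["R"]@np.atleast_2d(X).T).T+info["t"]; p=(info["mtx"]@p.T).T
    return p[:,:2]/p[:,2:]
E
python3 - <<'E'
from h import *
im=cv2.imread("pics/top0.png"); i=optics.camera_info("top")
x0,y0=225,145
c=cv2.resize(im[145:270,225:365],None,fx=5,fy=4.8,interpolation=cv2.INTER_CUBIC); cv2.imwrite("pics/crop0.png",cv2.resize(im[y0:y0+120,x0:x0+150],None,fx=5,fy=5,interpolation=cv2.INTER_CUBIC))
g=cv2.cvtColor(im,cv2.COLOR_BGR2GRAY)
m=(g>165).astype(np.uint8); m[:145]=0;m[270:]=0;m[:,:225]=0;m[:,365:]=0
for name,mm,z in(("light",m,.024),("dark",((g<95)&(g>0)).astype(np.uint8),.012)):
    mm=mm.copy(); mm[:145]=0;mm[270:]=0;mm[:,:225]=0;mm[:,365:]=0
    for k in cv2.findContours(mm,cv2.RETR_EXTERNAL,cv2.CHAIN_APPROX_NONE)[0]:
        if cv2.contourArea(k)<40: continue
        P=cast(i,k[:,0],z)[:,:2].astype(np.float32); r=cv2.minAreaRect(P)
        print(name,k[:,0].mean(0).round(),np.round(r[0],4),np.round(r[1],4),round(r[2],1))
E
```

```text
dark [280. 228.] [ 0.5264 -0.1058] [0.1484 0.288 ] 27.4
dark [245. 171.] [0.7126 0.022 ] [0.0256 0.0829] 28.9
```

View pics/crop0.png

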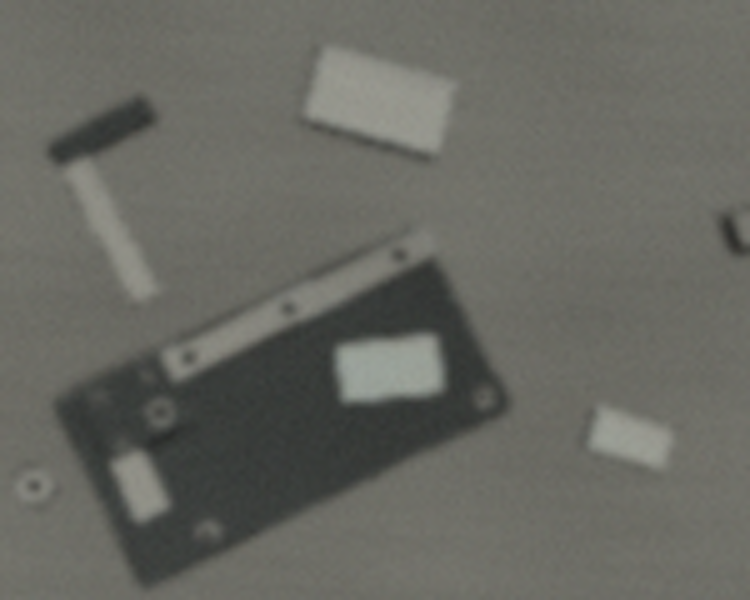

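The blank is confirmed: the light plate at crop (390,368), on the dark base plate, about 70 x 40 mm. The drill plate with its bush is at crop (160,412), and the rail is on the far side. Next I'll measure the blank and the jig, and work out the move to a viewing pose.

Run:
```python
from h import *
from scipy.spatial.transform import Rotation as Ro
im=cv2.imread("pics/top0.png"); i=optics.camera_info("top")
g=cv2.cvtColor(im,cv2.COLOR_BGR2GRAY); print(g[218,302],g[228,280],g[232,351],g[165,300],g[200,380])
m=(g>125).astype(np.uint8); m2=np.zeros_like(m); m2[206:232,288:318]=m[206:232,288:318]
for k in cv2.findContours(m2,cv2.RETR_EXTERNAL,cv2.CHAIN_APPROX_NONE)[0]:
    if cv2.contourArea(k)<40: continue
    r=cv2.minAreaRect(cast(i,k[:,0],.024)[:,:2].astype(np.float32)); print(r)
# jig corners from crop px
px=np.array([[508,405],[148,585]])/5+[225,145]; P=cast(i,px,.006); print(P)
d=P[1]-P[0]; print(np.linalg.norm(d),np.degrees(np.arctan2(d[1],d[0])))
w=optics.camera_info("wrist"); s=sensors.read_state()
Rt=Ro.from_rotvec(s["tcp_rot"]).as_matrix(); print("cam in tool",Rt.T@(-w["R"].T@w["t"]-s["tool_pos"])); print((w["R"]@Rt).T.round(3)); print(w["mtx"]); print(Rt.round(3))
```

```text
160 58 153 149 91
((0.5509136915206909, -0.17815189063549042), (0.037609439343214035, 0.06574772298336029), 7.303609371185303)
[[ 0.52883376 -0.26291866  0.006     ]
 [ 0.40069771 -0.01995131  0.006     ]]
0.2746852333057052 117.80625579221645
cam in tool [ 0.07337889 -0.00029681 -0.14327878]
[[-0.001 -0.958 -0.286]
 [ 1.    -0.    -0.001]
 [ 0.001 -0.286  0.958]]
[[301.54369814   0.         259.82002394]
 [  0.         301.54369814 190.70016757]
 [  0.           0.           1.        ]]
[[-0.934  0.357 -0.001]
 [ 0.357  0.934 -0.002]
 [ 0.    -0.002 -1.   ]]
```

>>> play_rows:
  commands:
    - [-2.4, -2.73, 0.27, 0, 0, 0]
    - [-2.4, -2.73, 0.27, 0, 0, 0]
    - [-2.4, -2.73, 0.27, 0, 0, 0]
    - [-2.4, -2.73, 0.27, 0, 0, 0]
    - [-2.4, -2.73, 0.27, 0, 0, 0]
  grip: 1
  force: 40

```text
time: 0.52
tool_pos: [0.3042, 0.4584, 0.2169]
tcp_rot: [-0.569, -3.089, 0.002]
wrist_force: [-0.4, 0.6, 0.0]
width: 0.298
grip_force: 0.0
```

>>> play_rows:
  commands:
    - [-2.4, -2.73, 0.27, 0, 0, 0]
    - [-2.4, -2.73, 0.27, 0, 0, 0]
    - [-2.4, -2.73, 0.27, 0, 0, 0]
    - [-2.4, -2.73, 0.27, 0, 0, 0]
    - [-2.4, -2.73, 0.27, 0, 0, 0]

```text
time: 0.93
tool_pos: [0.3675, 0.2881, 0.2038]
tcp_rot: [-0.569, -3.089, 0.001]
wrist_force: [0.4, -0.4, -0.2]
width: 0.002
grip_force: 0.0
```

>>> play_rows:
  commands:
    - [-2.4, -2.73, 0.27, 0, 0, 0]
    - [-2.4, -2.73, 0.27, 0, 0, 0]
    - [-2.4, -2.73, 0.27, 0, 0, 0]
    - [-2.4, -2.73, 0.27, 0, 0, 0]
    - [-2.4, -2.73, 0.27, 0, 0, 0]

```text
time: 1.35
tool_pos: [0.4309, 0.1178, 0.1904]
tcp_rot: [-0.57, -3.089, 0.0]
wrist_force: [1.6, 0.4, 0.4]
width: 0.0
grip_force: 0.0
```

>>> play_rows:
  commands:
    - [-2.4, -2.73, 0.27, 0, 0, 0]
    - [-2.4, -2.73, 0.27, 0, 0, 0]
    - [-2.4, -2.73, 0.27, 0, 0, 0]
    - [-2.4, -2.73, 0.27, 0, 0, 0]
    - [-2.4, -2.73, 0.27, 0, 0, 0]

```text
time: 1.77
tool_pos: [0.4944, -0.0526, 0.1769]
tcp_rot: [-0.57, -3.089, -0.0]
wrist_force: [0.6, 0.7, -0.2]
width: -0.0
grip_force: 0.0
```

>>> play_rows:
  commands:
    - [-2.4, -2.73, 0.27, 0, 0, 0]
    - [-2.4, -2.73, 0.27, 0, 0, 0]
    - [0, 0, 0, 0, 0, 0.121]
    - [0, 0, 0, 0, 0, 0.121]
    - [0, 0, 0, 0, 0, 0.121]

```text
time: 2.18
tool_pos: [0.5194, -0.1198, 0.171]
tcp_rot: [-1.129, -2.93, 0.0]
wrist_force: [0.9, 0.4, 0.7]
width: 0.003
grip_force: 0.0
```

>>> play_rows:
  commands:
    - [0, 0, 0, 0, 0, 0.121]
    - [0, 0, 0, 0, 0, 0.121]
    - [0, 0, 0, 0, 0, 0.121]
    - [0, 0, 0, 0, 0, 0]
    - [0, 0, 0, 0, 0, 0]

```text
time: 2.6
tool_pos: [0.5195, -0.1188, 0.1715]
tcp_rot: [-1.625, -2.688, 0.0]
wrist_force: [0.3, -0.2, -0.4]
width: -0.002
grip_force: 0.0
```

Run:
```python
from h import *
np.set_printoptions(precision=5)
s=sensors.read_state(); w=optics.camera_info("wrist"); im=optics.read_camera("wrist")
cv2.imwrite("pics/w1.png",im[:,:,::-1]); np.savez("w1.npz",im=im,**w); print(s)
```

```text
{'time': 2.6, 'q': array([-2.71534e-01,  4.24116e-02,  1.97177e+00, -3.17685e-06,
        1.12820e+00, -7.54845e-01]), 'joint_vel': array([ 0.00184, -0.00087, -0.00247,  0.00147, -0.00136, -0.01145]), 'joint_torque': array([-2.86210e-02, -3.71107e+01, -3.47301e+01, -9.76777e-04,
        3.26215e-03,  2.25964e-01]), 'tool_pos': array([ 0.51946, -0.11878,  0.17148]), 'tcp_rot': array([-1.62489e+00, -2.68786e+00,  3.35671e-04]), 'wrist_force': array([ 0.25889, -0.21625, -0.43415]), 'torque': array([ 0.00815, -0.02106, -0.01091]), 'grip_force': 0.0, 'width': -0.0021332639236758552}
```

View pics/w1.png

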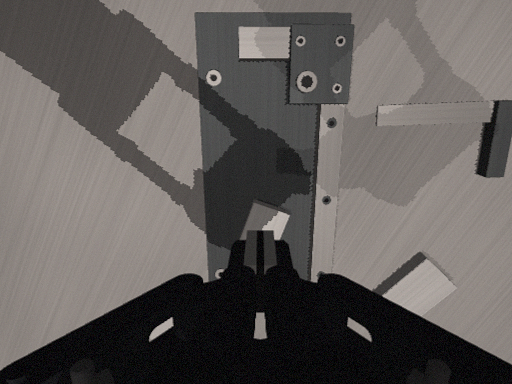

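The wrist view shows the jig upright: the rail's inner edge runs along columns 311–320, the stop's face is at row 58 (columns 239–290), and the plate's left edge at columns 195–208. The blank's leading corners are at about (255,200) and (290,213); its rear is hidden by the gripper.

```bash
cat > jigfit.py <<'E'
from h import *
from scipy.spatial.transform import Rotation as Ro
d=dict(np.load("w1.npz")); g=cv2.GaussianBlur(cv2.cvtColor(d["im"],cv2.COLOR_RGB2GRAY),(3,3),0).astype(float)
def edge(line,a,b,sgn):  # argmax signed gradient between a,b
    gr=sgn*np.gradient(line); return a+np.argmax(gr[a:b])
rail=[(edge(g[r],300,330,1),r) for r in list(range(112,145,3))+list(range(215,275,3))]
left=[(edge(g[r],190,215,-1),r) for r in list(range(20,70,3))+list(range(215,265,3))]
stop=[(c,edge(g[:,c],48,70,-1)) for c in range(243,286,3)]
def fit(p,z): 
    P=cast(d,p,z)[:,:2].astype(np.float32); v=cv2.fitLine(P,cv2.DIST_HUBER,0,1e-4,1e-4).ravel(); 
    n=np.array([-v[1],v[0]]); return v[:2],v[2:],np.abs((P-v[2:])@n).max()
for nm,p,z in(("rail",rail,.029),("left",left,.012),("stop",stop,.029)):
    v,c,e=fit(p,z); print(nm,p[0],p[-1],np.degrees(np.arctan2(v[1],v[0]))%180,c,e)
v,c,_=fit(rail,.029); yw=np.arctan2(v[1],v[0])%np.pi-np.pi/2
ex=np.array([np.cos(yw),np.sin(yw)]); ey=np.array([-ex[1],ex[0]])
cs=fit(stop,.029)[1]; corner=ex*(ex@c)+ey*(ey@cs); jig=corner-.044*ex-.1*ey
cl=fit(left,.012)[1]; print("left edge to rail (114):",ex@(c-cl)*1e3)
print("yaw",yw,"jig",jig)
T=lambda p:np.array([ex@(p-jig),ey@(p-jig)])*1e3
s=sensors.read_state(); print("tcp jig mm",T(s["tool_pos"][:2]))
R=Ro.from_rotvec(s["tcp_rot"]).as_matrix(); print("tool y yaw",np.arctan2(R[1,1],R[0,1]))
for q in((255,200),(290,213),(241,238)): print(q,T(cast(d,q,.024)[0,:2]))
np.savez("jig.npz",yw=yw,jig=jig)
E
python3 jigfit.py
```

```text
rail (np.int64(320), 112) (np.int64(311), 272) 117.469185 [ 0.5654637  -0.08915726] 0.00050672656
left (np.int64(194), 20) (np.int64(207), 263) 117.417694 [ 0.44636324 -0.10810396] 0.016130757
stop (243, np.int64(58)) (285, np.int64(58)) 27.64525 [ 0.4740437  -0.01982307] 1.0685843e-08
left edge to rail (114): 114.41256
yaw 0.4794277 jig [ 0.5247237  -0.10618205]
tcp jig mm [-10.43326323  -8.78930386]
tool y yaw 0.4833093587446576
(255, 200) [-16.14556218 -32.4659337 ]
(290, 213) [ 19.85213156 -46.42575771]
(241, 238) [-30.98633393 -74.78578101]
```

>>> play_rows:
  commands:
    - [-3.4, -2.9, 0, 0, 0, 0.004]
    - [-3.3, -2.9, 0, 0, 0, 0]
    - [0, 0, 3.0, 0, 0, 0]
    - [0, 0, 3.0, 0, 0, 0]
    - [0, 0, 3.0, 0, 0, 0]

```text
time: 3.07
tool_pos: [0.5008, -0.2012, 0.0818]
tcp_rot: [1.632, 2.681, 0.001]
wrist_force: [0.9, -0.7, -0.8]
width: 0.001
grip_force: 0.0
```

>>> play_rows:
  commands:
    - [0, 0, 3.0, 0, 0, 0]
    - [0, 0, 2.0, 0, 0, 0]
    - [0, 0, 1.0, 0, 0, 0]
    - [0, 0, 0.5, 0, 0, 0]
    - [0, 0, 0, 0, 0, 0]

```text
time: 3.48
tool_pos: [0.4999, -0.1996, 0.0162]
tcp_rot: [-1.633, -2.682, 0.0]
wrist_force: [-0.5, 0.4, -0.2]
width: 0.001
grip_force: 0.0
```

```bash
cat > st.py <<'E'
from h import *
from scipy.spatial.transform import Rotation as Ro
j=np.load("jig.npz"); yw=float(j["yw"]); ex=np.array([np.cos(yw),np.sin(yw)]); ey=np.array([-ex[1],ex[0]])
T=lambda p:np.array([ex@(p-j["jig"]),ey@(p-j["jig"])])*1e3
if __name__=="__main__":
    s=sensors.read_state(); R=Ro.from_rotvec(s["tcp_rot"]).as_matrix(); f=s["wrist_force"]
    print("t",s["time"],"jig xy mm",T(s["tool_pos"][:2]).round(1),"z",s["tool_pos"][2].round(4),"dyaw",round(np.arctan2(R[1,1],R[0,1])-yw,4),"F",(ex@f[:2]).round(1),(ey@f[:2]).round(1),f[2].round(1))
E
python3 st.py
```

```text
t 3.4833 jig xy mm [-65.1 -71.5] z 0.0162 dyaw -0.0023 F -0.2 0.6 -0.2
```

>>> play_rows:
  commands:
    - [-0.6, 0.3, 0, 0, 0, -0.002]
    - [0, 0.5, 0, 0, 0, 0]
    - [0, 0.5, 0, 0, 0, 0]
    - [0, 0.4, 0, 0, 0, 0]
    - [0, 0.4, 0, 0, 0, 0]

```text
time: 3.9
tool_pos: [0.523, -0.1956, 0.0179]
tcp_rot: [1.631, 2.683, 0.0]
wrist_force: [-1.3, -1.2, 0.8]
width: -0.001
grip_force: 1.0
```

>>> play_rows:
  commands:
    - [0, 0.4, 0, 0, 0, 0]
    - [0, 0.4, 0, 0, 0, 0]
    - [0, 0.4, 0, 0, 0, 0]
    - [0, 0.4, 0, 0, 0, 0]
    - [0, 0, 0, 0, 0, 0]

```text
time: 4.32
tool_pos: [0.5367, -0.1884, 0.0175]
tcp_rot: [1.631, 2.684, -0.0]
wrist_force: [-1.8, -1.2, 4.4]
width: 0.002
grip_force: 3.0
```

```bash
python3 st.py
python3 - <<'E'
from h import *
im=optics.read_camera("wrist"); im2=optics.read_camera("scene")[140:225,160:290]
cv2.imwrite("pics/w2.png",np.vstack([im[:,:,::-1][100:350,100:420],cv2.resize(im2[:,:,::-1],(320,210),interpolation=cv2.INTER_CUBIC)]))
E
```

```text
t 4.3167 jig xy mm [-27.2 -78.5] z 0.0175 dyaw -0.001 F -2.1 -0.2 4.4
```

View pics/w2.png

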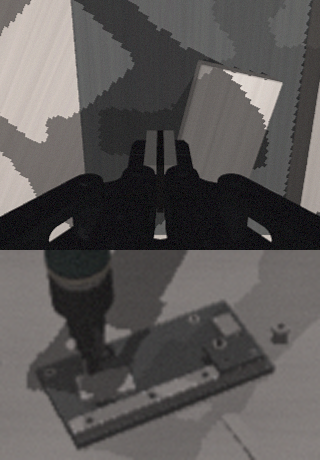

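The wrist view shows the fingers at the blank's open side. The blank is still skewed, with its leading corners at crop (200,62) and (282,80). There's a small upward force on the tool, so I'll raise the tips 1 mm and carry on.

>>> play_rows:
  commands:
    - [0, 0, -0.15, 0, 0, 0]
    - [0, 0.3, 0, 0, 0, 0]
    - [0, 0.3, 0, 0, 0, 0]
    - [0, 0.3, 0, 0, 0, 0]
    - [0, 0, 0, 0, 0, 0]

```text
time: 4.83
tool_pos: [0.5444, -0.1837, 0.0182]
tcp_rot: [-1.632, -2.684, -0.0]
wrist_force: [-0.6, 0.4, 0.5]
width: -0.002
grip_force: 0.3
```

```bash
python3 st.py
```

```text
t 4.8333 jig xy mm [-18.3 -77.9] z 0.0182 dyaw -0.0013 F -0.4 0.7 0.5
```

>>> play_rows:
  commands:
    - [0, 0.25, 0, 0, 0, 0]
    - [0, 0.25, 0, 0, 0, 0]
    - [0, 0.25, 0, 0, 0, 0]
    - [0, 0, 0, 0, 0, 0]
    - [0, 0, 0, 0, 0, 0]

```text
time: 5.25
tool_pos: [0.551, -0.1803, 0.0183]
tcp_rot: [1.632, 2.684, 0.001]
wrist_force: [-0.2, -0.6, -0.3]
width: 0.001
grip_force: 0.0
```

```bash
python3 st.py
python3 - <<'E'
from h import *
im=optics.read_camera("wrist")
cv2.imwrite("pics/w3.png",cv2.resize(im[:,:,::-1][80:300,180:400],None,fx=2.5,fy=2.5))
E
```

```text
t 5.25 jig xy mm [-10.8 -77.9] z 0.0183 dyaw -0.0013 F -0.5 -0.4 -0.3
```

View pics/w3.png

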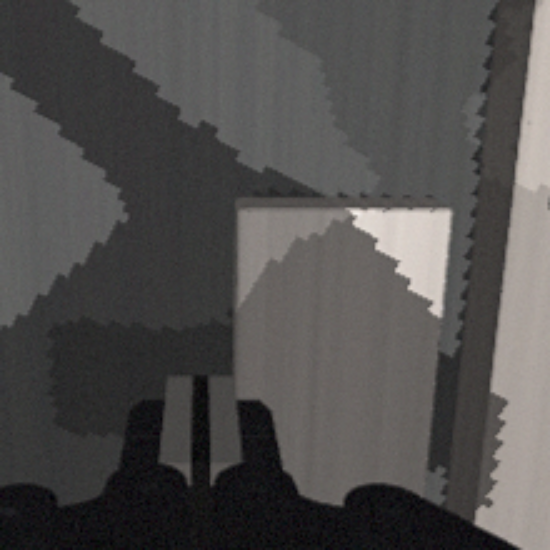

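The blank now lies parallel to the rail with its side flat on the finger; its leading corners are at crop (238,205) and (452,207). About 7 mm of gap to the rail remains, so I'll push on.

>>> play_rows:
  commands:
    - [0, 0.25, 0, 0, 0, 0]
    - [0, 0.2, 0, 0, 0, 0]
    - [0, 0.15, 0, 0, 0, 0]
    - [0, 0.1, 0, 0, 0, 0]
    - [0, 0, 0, 0, 0, 0]

```text
time: 5.72
tool_pos: [0.557, -0.1773, 0.0183]
tcp_rot: [-1.632, -2.684, -0.0]
wrist_force: [-1.3, -0.9, 0.4]
width: -0.0
grip_force: 0.4
```

>>> play_rows:
  commands:
    - [0, 0.1, 0, 0, 0, 0]
    - [0, 0, 0, 0, 0, 0]
    - [0, 0, 0, 0, 0, 0]

```text
time: 5.97
tool_pos: [0.5577, -0.1768, 0.0183]
tcp_rot: [-1.632, -2.684, -0.0]
wrist_force: [-0.6, 0.4, -0.9]
width: -0.002
grip_force: 0.5
```

```bash
python3 st.py
```

```text
t 5.9667 jig xy mm [ -3.3 -77.9] z 0.0183 dyaw -0.0015 F -0.4 0.6 -0.9
```

>>> play_rows:
  commands:
    - [0, 0.1, 0, 0, 0, 0]
    - [0, 0, 0, 0, 0, 0]

```text
time: 6.13
tool_pos: [0.5584, -0.1764, 0.0183]
tcp_rot: [-1.632, -2.684, 0.0]
wrist_force: [-2.3, -0.8, 1.0]
width: -0.002
grip_force: 1.0
```

>>> play_rows:
  commands:
    - [0, 0.1, 0, 0, 0, 0]
    - [0, 0, 0, 0, 0, 0]

```text
time: 6.3
tool_pos: [0.5585, -0.1761, 0.0183]
tcp_rot: [-1.631, -2.683, 0.002]
wrist_force: [-3.9, -0.8, 1.2]
width: -0.001
grip_force: 2.4
```

>>> play_rows:
  commands:
    - [0, 0.1, 0, 0, 0, 0]
    - [0, 0, 0, 0, 0, 0]

```text
time: 6.47
tool_pos: [0.5586, -0.1759, 0.0182]
tcp_rot: [-1.63, -2.682, 0.003]
wrist_force: [-7.3, -2.7, 3.6]
width: -0.003
grip_force: 3.8
```

```bash
python3 st.py
```

```text
t 6.4667 jig xy mm [ -2.1 -77.5] z 0.0182 dyaw -0.0008 F -7.7 1.0 3.6
```

>>> play_rows:
  commands:
    - [0, 0.1, 0, 0, 0, 0]
    - [0, 0, 0, 0, 0, 0]
    - [0, -1.0, 0, 0, 0, 0]
    - [0, -2.0, 0, 0, 0, 0]
    - [0, 0, 0, 0, 0, 0]

```text
time: 6.88
tool_pos: [0.5327, -0.1895, 0.0181]
tcp_rot: [-1.633, -2.683, 0.0]
wrist_force: [0.2, -0.6, -0.4]
width: -0.002
grip_force: 0.0
```

Run:
```python
from st import *
import os; os.system("python3 st.py")
w=optics.camera_info("wrist"); im=optics.read_camera("wrist")
np.savez("w4.npz",im=im,**w)
cv2.imwrite("pics/w4.png",cv2.resize(im[:,:,::-1][80:320,200:440],None,fx=2.5,fy=2.5))
# predicted rail base line vs pixel
```

```text
t 6.8833 jig xy mm [-31.4 -77.6] z 0.0181 dyaw -0.0024 F -0.1 -0.6 -0.4
this script no longer has the robotException ignored in: <_io.TextIOWrapper mode='rw' encoding='UTF-8'>
Traceback (most recent call last):
BrokenPipeError: [Errno 32] Broken pipe
```

Run:
```python
from st import *
w=optics.camera_info("wrist"); im=optics.read_camera("wrist")
np.savez("w4.npz",im=im,**w)
cv2.imwrite("pics/w4.png",cv2.resize(im[:,:,::-1][80:320,200:440],None,fx=2.5,fy=2.5))
```

```text
(no output)
```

View pics/w4.png

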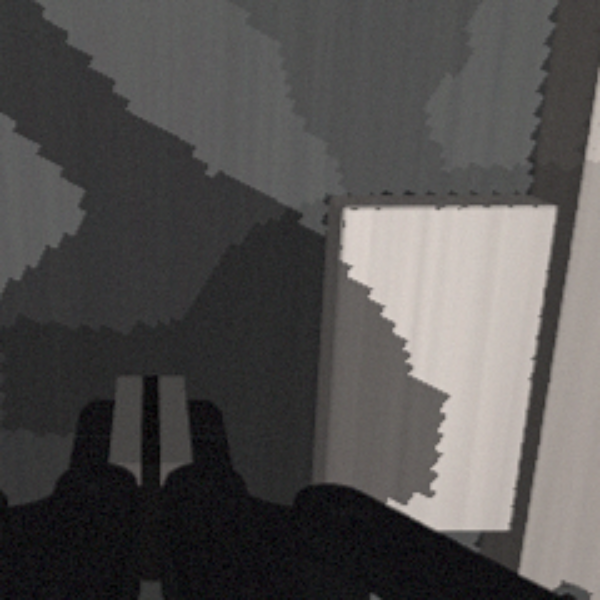

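The blank's rail-side top edge runs from crop (558,205) to (508,530), next to the rail. I'll compute how flush it is.

Run:
```python
from st import *
d=dict(np.load("w4.npz"))
for q in((558,205),(508,530),(343,205)): print(q,T(cast(d,np.array(q)/2.5+[200,80],.024)[0,:2]).round(1))
```

```text
(558, 205) [ 43.6 -32. ]
(508, 530) [  43.6 -101.6]
(343, 205) [  3.9 -31.9]
```

The blank is flush with the rail (x = 43.6 at both corners) and its rear end is at y = -102. Now I'll take the fingers around behind it.

>>> play_rows:
  commands:
    - [-2.5, 0, 0, 0, 0, 0.002]
    - [-2.6, 0, 0, 0, 0, 0]
    - [0, 2.7, 0, 0, 0, 0]
    - [0, 2.85, 0, 0, 0, 0]
    - [0, 0, 0, 0, 0, 0]

```text
time: 7.35
tool_pos: [0.6122, -0.208, 0.0192]
tcp_rot: [1.632, 2.679, 0.003]
wrist_force: [-0.2, -1.8, -0.0]
width: 0.001
grip_force: 0.0
```

```bash
python3 st.py
```

```text
t 7.35 jig xy mm [  30.6 -130.7] z 0.0192 dyaw -0.0026 F -1.0 -1.5 -0.0
```

>>> play_rows:
  commands:
    - [0, -0.6, 0, 0, 0, 0]
    - [0, 0, 0.05, 0, 0, 0]
    - [0, 0, 0, 0, 0, 0]

```text
time: 7.6
tool_pos: [0.6006, -0.2116, 0.0174]
tcp_rot: [-1.635, -2.681, 0.0]
wrist_force: [-0.1, -0.0, 0.3]
width: -0.002
grip_force: 0.0
```

```bash
python3 st.py
```

```text
t 7.6 jig xy mm [  18.7 -128.5] z 0.0174 dyaw -0.0039 F -0.1 0.0 0.3
```

>>> play_rows:
  commands:
    - [0.4, 0.5, 0, 0, 0, -0.004]
    - [0.4, 0, 0, 0, 0, 0]
    - [0.4, 0.01, 0, 0, 0, 0]
    - [0.4, 0.01, 0, 0, 0, 0]
    - [0.4, 0.01, 0, 0, 0, 0]

```text
time: 8.02
tool_pos: [0.5973, -0.1914, 0.018]
tcp_rot: [1.629, 2.686, -0.001]
wrist_force: [-0.0, -2.8, -1.1]
width: -0.001
grip_force: 1.0
```

>>> play_rows:
  commands:
    - [0.4, 0.01, 0, 0, 0, 0]
    - [0.4, 0.01, 0, 0, 0, 0]
    - [0.4, 0.01, 0, 0, 0, 0]
    - [0.4, 0.01, 0, 0, 0, 0]
    - [0, 0, 0, 0, 0, 0]

```text
time: 8.43
tool_pos: [0.5901, -0.1764, 0.018]
tcp_rot: [-1.63, -2.686, -0.0]
wrist_force: [-0.1, -0.5, 0.1]
width: -0.001
grip_force: 0.4
```

```bash
python3 st.py
python3 - <<'E'
from st import *
w=optics.camera_info("wrist"); im=optics.read_camera("wrist")
np.savez("w5.npz",im=im,**w)
cv2.imwrite("pics/w5.png",cv2.resize(im[:,:,::-1][60:300,160:400],None,fx=2.5,fy=2.5))
E
```

```text
t 8.4333 jig xy mm [ 25.6 -92.5] z 0.018 dyaw 0.0006 F -0.3 -0.4 0.1
```

View pics/w5.png

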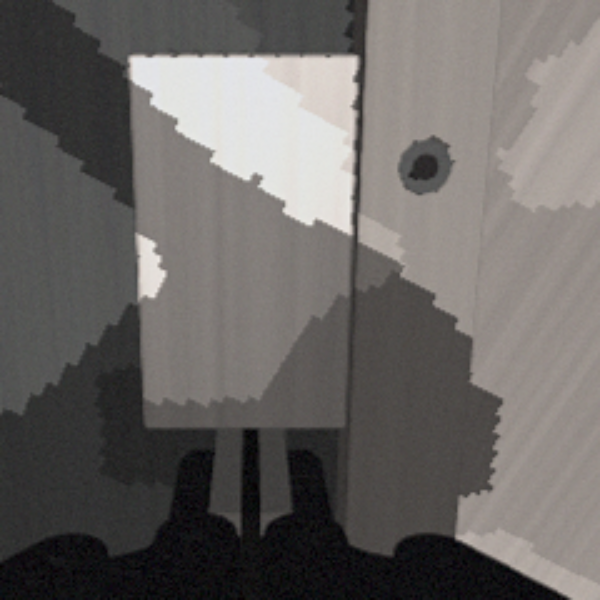

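The fingers are squarely on the blank's rear end and the blank is still along the rail (right edge from crop (360,55) to (348,428)). Checking the numbers.

Run:
```python
from st import *
d=dict(np.load("w5.npz"))
for q in((360,55),(348,428),(129,56),(145,428)): print(q,T(cast(d,np.array(q)/2.5+[160,60],.024)[0,:2]).round(1))
```

```text
(360, 55) [ 43.9 -11.8]
(348, 428) [ 44.5 -81.4]
(129, 56) [  4.3 -12. ]
(145, 428) [  4.3 -81.4]
```

>>> play_rows:
  commands:
    - [0.4, 0.01, 0, 0, 0, 0]
    - [0.4, 0.01, 0, 0, 0, 0]
    - [0.4, 0.01, 0, 0, 0, 0]
    - [0.4, 0.01, 0, 0, 0, 0]
    - [0.4, 0.01, 0, 0, 0, 0]

```text
time: 8.9
tool_pos: [0.5816, -0.1589, 0.018]
tcp_rot: [1.629, 2.686, -0.0]
wrist_force: [-0.6, -3.8, 0.8]
width: 0.002
grip_force: 1.8
```

>>> play_rows:
  commands:
    - [0.4, 0.01, 0, 0, 0, 0]
    - [0.4, 0.01, 0, 0, 0, 0]
    - [0.4, 0.01, 0, 0, 0, 0]
    - [0.4, 0.01, 0, 0, 0, 0]
    - [0.4, 0.01, 0, 0, 0, 0]

```text
time: 9.32
tool_pos: [0.5725, -0.1413, 0.018]
tcp_rot: [1.629, 2.686, -0.002]
wrist_force: [-1.5, -5.4, 1.5]
width: -0.004
grip_force: 2.5
```

>>> play_rows:
  commands:
    - [0.4, 0.01, 0, 0, 0, 0]
    - [0.4, 0.01, 0, 0, 0, 0]
    - [0.4, 0.01, 0, 0, 0, 0]
    - [0.4, 0.01, 0, 0, 0, 0]
    - [0, 0, 0, 0, 0, 0]

```text
time: 9.73
tool_pos: [0.5652, -0.1262, 0.0179]
tcp_rot: [-1.629, -2.686, 0.0]
wrist_force: [-0.3, -3.1, 0.5]
width: -0.001
grip_force: 1.1
```

```bash
python3 st.py
python3 - <<'E'
from st import *
w=optics.camera_info("wrist"); im=optics.read_camera("wrist")
np.savez("w6.npz",im=im,**w)
cv2.imwrite("pics/w6.png",cv2.resize(im[:,:,::-1][20:260,160:400],None,fx=2.5,fy=2.5))
E
```

```text
t 9.7333 jig xy mm [ 26.7 -36.4] z 0.0179 dyaw 0.0008 F -1.7 -2.6 0.5
```

View pics/w6.png

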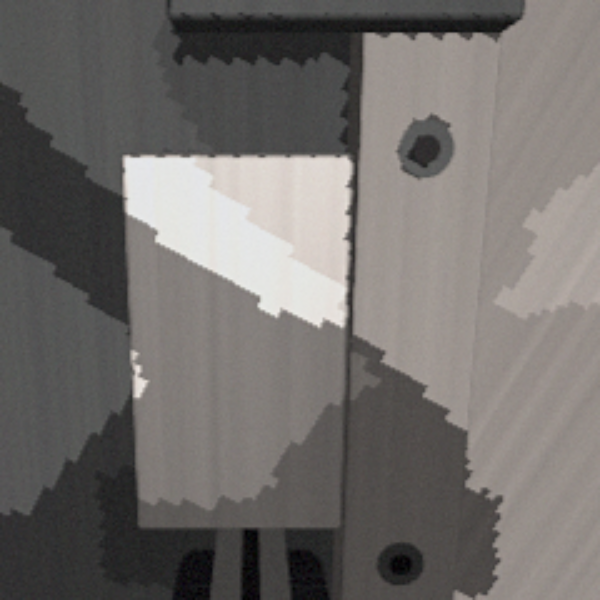

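The blank is still flush with the rail (right edge from crop (352,155) to (342,527)) and is approaching the drill plate at rows 0–30. Carrying on.

>>> play_rows:
  commands:
    - [0.4, 0.005, 0, 0, 0, 0]
    - [0.4, 0.005, 0, 0, 0, 0]
    - [0.4, 0.005, 0, 0, 0, 0]
    - [0.4, 0.005, 0, 0, 0, 0]
    - [0.4, 0.005, 0, 0, 0, 0]

```text
time: 10.2
tool_pos: [0.5566, -0.1085, 0.0179]
tcp_rot: [1.629, 2.686, -0.0]
wrist_force: [-0.5, -4.9, 0.3]
width: 0.003
grip_force: 2.0
```

>>> play_rows:
  commands:
    - [0.4, 0.005, 0, 0, 0, 0]
    - [0.4, 0.005, 0, 0, 0, 0]
    - [0.4, 0.005, 0, 0, 0, 0]
    - [0.4, 0.005, 0, 0, 0, 0]
    - [0.4, 0.005, 0, 0, 0, 0]

```text
time: 10.62
tool_pos: [0.5474, -0.0908, 0.0179]
tcp_rot: [-1.629, -2.686, 0.001]
wrist_force: [-0.5, -5.1, 1.8]
width: -0.003
grip_force: 2.3
```

>>> play_rows:
  commands:
    - [0.3, 0, 0, 0, 0, 0]
    - [0.3, 0, 0, 0, 0, 0]
    - [0.2, 0, 0, 0, 0, 0]
    - [0.1, 0, 0, 0, 0, 0]
    - [0, 0, 0, 0, 0, 0]

```text
time: 11.03
tool_pos: [0.5432, -0.0826, 0.0179]
tcp_rot: [-1.629, -2.686, 0.0]
wrist_force: [-0.7, -3.7, -0.3]
width: -0.001
grip_force: 1.7
```

```bash
python3 st.py
```

```text
t 11.0333 jig xy mm [27.3 12.4] z 0.0179 dyaw 0.001 F -2.3 -3.0 -0.3
```

>>> play_rows:
  commands:
    - [0.2, 0, 0, 0, 0, 0]
    - [0.2, 0, 0, 0, 0, 0]
    - [0.1, 0, 0, 0, 0, 0]
    - [0, 0, 0, 0, 0, 0]

```text
time: 11.37
tool_pos: [0.5411, -0.0781, 0.0178]
tcp_rot: [-1.629, -2.686, -0.0]
wrist_force: [-0.6, -3.7, 0.5]
width: -0.001
grip_force: 1.4
```

>>> play_rows:
  commands:
    - [0.1, 0, 0, 0, 0, 0]
    - [0, 0, 0, 0, 0, 0]

```text
time: 11.53
tool_pos: [0.5408, -0.0774, 0.0178]
tcp_rot: [-1.63, -2.686, -0.0]
wrist_force: [-0.6, -4.6, 0.1]
width: 0.005
grip_force: 1.4
```

>>> play_rows:
  commands:
    - [0.1, 0, 0, 0, 0, 0]
    - [0, 0, 0, 0, 0, 0]

```text
time: 11.7
tool_pos: [0.5404, -0.0767, 0.0178]
tcp_rot: [1.63, 2.686, 0.0]
wrist_force: [-0.1, -4.3, -0.2]
width: -0.001
grip_force: 1.7
```

```bash
python3 st.py
```

```text
t 11.7 jig xy mm [27.6 18.9] z 0.0178 dyaw 0.0006 F -2.1 -3.7 -0.2
```

>>> play_rows:
  commands:
    - [0.1, 0, 0, 0, 0, 0]
    - [0, 0, 0, 0, 0, 0]

```text
time: 11.87
tool_pos: [0.5404, -0.0766, 0.0179]
tcp_rot: [1.628, 2.685, -0.001]
wrist_force: [-0.2, -7.7, -1.7]
width: -0.004
grip_force: 3.3
```

>>> play_rows:
  commands:
    - [0.1, 0, 0, 0, 0, 0]
    - [0, 0, 0, 0, 0, 0]

```text
time: 12.03
tool_pos: [0.5405, -0.0765, 0.018]
tcp_rot: [1.627, 2.684, -0.002]
wrist_force: [0.9, -9.9, -2.1]
width: 0.0
grip_force: 4.8
```

>>> play_rows:
  commands:
    - [0.1, 0, 0, 0, 0, 0]
    - [0, 0, 0, 0, 0, 0]

```text
time: 12.2
tool_pos: [0.5404, -0.0764, 0.0181]
tcp_rot: [1.626, 2.683, -0.003]
wrist_force: [2.7, -13.8, -3.0]
width: 0.002
grip_force: 6.2
```

```bash
python3 st.py
```

```text
t 12.2 jig xy mm [27.6 19.2] z 0.0181 dyaw 0.0019 F -4.0 -13.5 -3.0
```

The blank has met the stop (13 N, and the motion has ceased). I'll back off, then press the open side once to make sure it is on the rail.

>>> play_rows:
  commands:
    - [-1.5, 0, 0, 0, 0, 0]
    - [-1.5, 0, 0, 0, 0, 0]
    - [0, -3.5, 0, 0, 0, 0]
    - [0, -3.5, 0, 0, 0, 0]
    - [0, 0, 0, 0, 0, 0]

```text
time: 12.62
tool_pos: [0.4851, -0.1338, 0.0161]
tcp_rot: [-1.629, -2.677, 0.003]
wrist_force: [-0.9, -0.2, -1.2]
width: 0.002
grip_force: 0.0
```

>>> play_rows:
  commands:
    - [2.5, 0, 0, 0, 0, 0]
    - [2.5, 0, 0, 0, 0, 0]
    - [0, 0, 0, 0, 0, 0]
    - [0, 0, 0, 0, 0, 0]

```text
time: 12.95
tool_pos: [0.4677, -0.088, 0.0178]
tcp_rot: [-1.628, -2.686, -0.001]
wrist_force: [-0.0, 0.0, 0.2]
width: -0.001
grip_force: 0.0
```

```bash
python3 st.py
```

```text
t 12.95 jig xy mm [-42.2  42.4] z 0.0178 dyaw 0.0013 F -0.0 0.0 0.2
```

>>> play_rows:
  commands:
    - [0.3, 1.5, 0, 0, 0, 0]
    - [0.2, 1.0, 0, 0, 0, 0]
    - [0, 0.6, 0, 0, 0, 0]
    - [0, 0.3, 0, 0, 0, 0]
    - [0, 0.3, 0, 0, 0, 0]

```text
time: 13.37
tool_pos: [0.4991, -0.0673, 0.0179]
tcp_rot: [1.629, 2.686, -0.0]
wrist_force: [-0.2, 0.8, 0.5]
width: 0.002
grip_force: 0.0
```

>>> play_rows:
  commands:
    - [0, 0.2, 0, 0, 0, 0]
    - [0, 0.1, 0, 0, 0, 0]
    - [0, 0.1, 0, 0, 0, 0]
    - [0, 0, 0, 0, 0, 0]

```text
time: 13.7
tool_pos: [0.5013, -0.0656, 0.0177]
tcp_rot: [-1.629, -2.685, 0.001]
wrist_force: [-0.8, -1.3, 0.1]
width: 0.002
grip_force: 0.8
```

```bash
python3 st.py
```

```text
t 13.7 jig xy mm [-2.1 46.8] z 0.0177 dyaw 0.0007 F -1.3 -0.8 0.1
```

>>> play_rows:
  commands:
    - [0, 0.1, 0, 0, 0, 0]
    - [0, 0.1, 0, 0, 0, 0]
    - [0, 0, 0, 0, 0, 0]

```text
time: 13.95
tool_pos: [0.5014, -0.0655, 0.0177]
tcp_rot: [-1.627, -2.684, 0.006]
wrist_force: [-6.1, -7.2, 5.3]
width: 0.0
grip_force: 4.3
```

```bash
python3 st.py
```

```text
t 13.95 jig xy mm [-1.9 46.8] z 0.0177 dyaw 0.0015 F -8.8 -3.6 5.3
```

>>> play_rows:
  commands:
    - [0, -1.0, 0, 0, 0, 0]
    - [0, -2.5, 0, 0, 0, 0]
    - [-2.0, -2.5, -2.5, 0, 0, 0]
    - [-3.0, 0, -2.5, 0, 0, 0]
    - [-3.0, 0, -2.5, 0, 0, 0]

```text
time: 14.37
tool_pos: [0.4845, -0.163, 0.0925]
tcp_rot: [-1.628, -2.683, -0.0]
wrist_force: [1.1, -0.3, 0.2]
width: 0.002
grip_force: 0.0
```

>>> play_rows:
  commands:
    - [-2.5, 0, -2.0, 0, 0, 0]
    - [-2.0, 0, 0, 0, 0, 0]
    - [0, 0, 0, 0, 0, 0]
    - [0, 0, 0, 0, 0, 0]

```text
time: 14.7
tool_pos: [0.5083, -0.2038, 0.1132]
tcp_rot: [1.632, 2.683, 0.001]
wrist_force: [-0.3, 0.2, 0.1]
width: 0.001
grip_force: 0.0
```

```bash
python3 st.py
python3 - <<'E'
from st import *
w=optics.camera_info("wrist"); im=optics.read_camera("wrist")
np.savez("w7.npz",im=im,**w)
p=np.array([[w2[0],w2[1]] for w2 in proj(w,np.c_[[j["jig"]+ex*a+ey*b for a,b in((.004,.03),(.044,.03),(.004,.1))],[.024]*3])]); print(p.round(1))
c=(p[1].round()-[100,110]).astype(int).clip(0); c=np.minimum(c,[512-220,384-200]); print(c)
cv2.imwrite("pics/w7.png",cv2.resize(im[:,:,::-1][c[1]:c[1]+200,c[0]:c[0]+220],None,fx=3,fy=3))
E
```

```text
t 14.7 jig xy mm [-59.6 -79. ] z 0.1132 dyaw -0.0013 F -0.2 0.3 0.1
[[350.7  47. ]
 [407.4  46.8]
 [359.9 -73.2]]
[292   0]
```

View pics/w7.png

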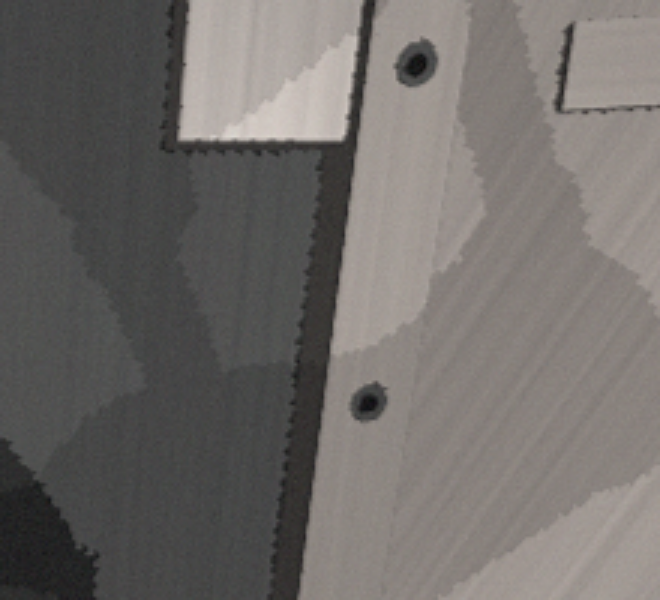

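The trailing corners are at crop (178,143) and (347,143), which is pixel (351.3,47.7) and (407.7,47.7). The prediction for a seated blank was (350.7,47.0) and (407.4,46.8), so it agrees to about half a millimetre. The tools are untouched and the arm is clear, so I'm handing in.

```bash
python3 -c "
from workcell import order; print(order.finish_job())"
```

```text
the job is handed in; nothing more can be done
None
```

The job is handed in: the blank was pushed flat to the rail, then slid along it under the drill plate to the stop, and sits within about 0.6 mm of the seated position in the last image. It was never picked up and I touched none of the tools; the system gave no verdict.

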